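# Knock the stuck spacer out of the glazing jig

### The job

A wooden spacer has swollen and stuck in the slot of the stained-glass assembly jig. Pick up the tall slim tapping block and push the spacer with it along the slot, away from the stop bar, until the whole spacer is out of the open end; do not touch the spacer with the gripper before that. Then put the block down on the bench off the jig, and lift the spacer out and lay it flat in the empty wooden tray.

Things in the scene. Friction and masses are not known exactly. Their poses are not given: they have to be found in the camera images.
- spacer_c (a point): Centre of the stuck spacer: brown hardwood, 48 (x, across the slot) x 70 (y, along it) x 26 mm high, 60 g, lying in the slot on the 12 mm jig board, its top level with the walls. A sprung steel cleat grips it: about 4 to 8 N slides it along the slot; once out only its weight resists. The look-alike on the bench near the robot is a spare: leave it.
- block_c (a point): Centre of the tapping block: brown hardwood, 28 x 28 mm square, 96 mm tall, 70 g, standing on the bench left or right of the jig (not the broad low 70 x 70 x 40 mm block). Held well above its centre, its foot a few mm over the jig board, it fits into the slot with the gripper above the walls; with the jaws closing along the slot it cannot pivot.
- jig: Fixed plywood board 240 x 310 x 12 mm. Origin: slot's middle, bench height; y along the slot to its open end, x across to the leaded panel (21 mm high, from x 65). Walls' tops 38 mm over the bench. Slot x -24 to 24, y -35 to 35, cleat on the -x side; +x fence runs back to y -150. Stop bar at y -95 to -117: the block drops into the gap before the slot. Board bare from y 35 to 155.
- tray: Fixed open plywood tray, empty, 130 (x) x 150 (y) x 30 mm high, walls and floor 6 mm thick, on the bench on the other side of the jig from the tapping block. Origin: centre of its underside.
Not all that is in view belongs to the job. Leave any purple or turquoise look-alike of the part that bears spacer_c alone.

How it is judged:
On the way, in this order (a step that is already met when the one before it is completed fails the run):
1. the tapping block, held in the gripper, presses on the stuck spacer in the slot (contact force between the fingers and block above 1 N and contact force between block and spacer above 1 N and y of spacer_c in the frame of jig below 0.03 m), for 0.02 s.
2. the spacer has come out of the open end of the slot along the board (its centre 65 mm or more past the slot's middle, not lifted) (y of spacer_c in the frame of jig above 0.065 m and z of spacer_c in the frame of jig below 0.035 m), for 0.1 s.
At the end, for the whole second after the job is handed in: The spacer lies flat on the tray's floor (its centre inside the tray and less than 26 mm above the bench), at rest; the tapping block rests on the bench, standing or lying (its centre less than 56 mm above it), with its centre outside the jig board (x of spacer_c in the frame of tray between -0.059 and 0.059 m and y of spacer_c in the frame of tray between -0.069 and 0.069 m and z of spacer_c in the frame of tray below 0.026 m and linear speed of each of spacer, block below 0.02 m/s and height (world z) of block_c below 0.056 m and (x of block_c in the frame of jig below -0.09 m or x of block_c in the frame of jig above 0.15 m or y of block_c in the frame of jig below -0.155 m or y of block_c in the frame of jig above 0.155 m)); the robot touches nothing.
It fails at once if the gripper or arm touches the spacer (more than 1 N) before it is out of the slot (its centre 60 mm past the slot's middle) (contact force between any of the fingers, the arm and spacer above 1 N and y of spacer_c in the frame of jig between -0.1 and 0.06 m and x of spacer_c in the frame of jig between -0.06 and 0.06 m and z of spacer_c in the frame of jig below 0.04 m).
It also fails if it takes over 72 s, if anything falls off the work surface, if the arm or the gripper's body presses on something with over 40 N, if the wrist force passes 120 N, or if a joint passes its speed limit or range.

### The arm

A 6-joint arm with a two-finger parallel gripper is mounted at the origin on the work surface. World frame = base frame: x ahead of the robot, y to its left, z up, the work surface at z = 0. Lengths are in m, angles in rad, forces in N, time in s.
With the tool pointing down it reaches from about 0.275 to 0.75 m from the base axis. Payload 10.2 kg.
Tool frame: the origin (TCP) lies midway between the tips of the shut fingers; the grasp point (between the pads) lies 19 mm behind it (env.hold_point_z is the distance from the TCP to the grasp point, in m); x points along the fingers, z is the direction in which the jaws open and shut, and the axes are right-handed (so a half turn about x gives the same grasp; the last joint's range is limited). The gripper opens to 85 mm and grips with 20 to 120 N. Pads are 22 mm wide; open, the fingers measure 114 mm over their backs; the gripper's body (76 mm by 85 mm) begins 54 mm behind the grasp point. The pads swing forward as they close: fully open they stand 13 mm farther back than shut.
Start: joints at [1.057, 0.313, 1.498, -0, 1.331, -0.223], TCP at [0.151, 0.503, 0.2] pointing down, gripper open.
Joint ranges: [-2.94, 2.94], [-0.97, 2.17], [0.19, 2.56], [-1.23, 4.37], [0.02, 3.11], [-2.88, 2.88]. Speed limits (rad/s): [2.39, 2.39, 3.01, 3.14, 3.14, 3.14].

### API

Orientations are given as a unit quaternion [x, y, z, w].
In Python, from bench import env, kinematics, monitor, eyes, job gives the robot as it stands. The module is installed in compiled form; this text tells all that it offers. Calls block until the motion is done:
- env.reach(position, orientation): joint-space move of the TCP to a pose.
- env.movel(position, velocity=0.15, frame=None, guard=None): straight line of the TCP; frame=None keeps the orientation; velocity is the mean speed in m/s. With guard (N) it stops when the force on the tool has changed by that much, and returns True; else False.
- env.set_joints(angles): joint-space move.
- env.release() and env.close_gripper(effort=None): open the fingers fully, or close them until they stop; effort is the grip in N (None keeps the last).
- env.hold(seconds).
- kinematics.ik(position, orientation): joint angles nearest the present ones, or None.
- monitor.sense(): the state.
- eyes.grab_frame(name): name is "scene" or "side" or "wrist"; returns a dict with "frame" (420x560x3 uint8, red, green, blue), "mtx" (3x3 intrinsics, pixels), "view" (4x4, takes a point from world to camera coordinates). Camera axes: x right, y down, z forward; pixel columns grow to the right and rows downward; lengths in m; the calibration is good to about 2 mm. A picture is of the moment at which its call begins. There is no depth.
A pose or a line that the arm cannot do raises env.MotionError and nothing moves.
- job.hand_in(): hands the job in, once; it reports no verdict.
The state is a dict: "clock": time; "joints": joint angles; "qvel": joint speeds; "joint_efforts": joint torques, N m; "position": TCP position; "ee_rot": TCP orientation; "contact_force": force on the tool from outside, world axes, zero at the start; "ft_torque": the same for the moment, N m; "finger_gap": opening from 0.0 (shut) to 1.0 (fully open).
Only numpy, scipy, OpenCV 4.12 (cv2) and the standard library are available. Lean on these libraries where they do the work, as an engineer would, in place of code of your own. Each camera call takes 0.05 s, during which the arm holds its last target.

## Working session

There is one attempt and no reset: what is moved stays moved. The work goes in short steps, each a Python script; the robot and the scene stay as the last script left them, time stands still between calls to the robot, and variables do not carry over. Pictures are saved under pics/ and viewed, and the job is handed in when it is done.

```bash
mkdir -p pics; cat > h.py <<'E'
import numpy as np, cv2
from bench import env, kinematics, monitor, eyes, job
def snap(n,f):
    d=eyes.grab_frame(n); cv2.imwrite('pics/'+f+'.png',d['frame'][:,:,::-1]); np.savez('pics/'+f+'.npz',mtx=d['mtx'],view=d['view'],frame=d['frame']); return d
def ray(d,u,v,z):
    K,V=d['mtx'],d['view']; R,t=V[:3,:3],V[:3,3]
    c=-R.T@t; r=R.T@np.linalg.inv(K)@np.array([u,v,1.]); return c+r*(z-c[2])/r[2]
def proj(d,p):
    q=d['view'][:3,:3]@np.array(p)+d['view'][:3,3]; q=d['mtx']@q; return q[:2]/q[2]
def crop(f,x0,y0,x1,y1,s):
    im=cv2.imread('pics/'+f+'.png')[y0:y1,x0:x1]; im=cv2.resize(im,None,fx=s,fy=s,interpolation=cv2.INTER_CUBIC); cv2.imwrite('pics/%s_c%d_%d.png'%(f,x0,y0),im)
E
python3 - <<'E'
from h import *
for n in("scene","side","wrist"):
    d=snap(n,n+'0'); V=d['view']; print(n,-V[:3,:3].T@V[:3,3])
print(monitor.sense(), env.hold_point_z)
E
```

```text
scene [0.91048402 0.42333884 0.74771305]
side [ 0.26947177 -0.88910535  0.70568372]
wrist [0.07164772 0.52705554 0.37460163]
{'clock': 0.15, 'joints': array([ 1.05657518e+00,  3.13331872e-01,  1.49821743e+00,  4.78537818e-05,
        1.33099591e+00, -2.23420903e-01]), 'qvel': array([-0.00051498, -0.00111998, -0.00175028,  0.00036184,  0.00131227,
        0.00322433]), 'joint_efforts': array([ 7.29966741e-04, -4.12372255e+01, -2.59799069e+01, -1.45649019e-04,
        3.20427542e-03, -4.94924609e-05]), 'position': array([0.15043462, 0.50277457, 0.19987822]), 'ee_rot': array([-0.4223978 ,  0.56748515,  0.42215531,  0.56685589]), 'contact_force': array([0.17958873, 0.02783698, 0.00442367]), 'ft_torque': array([-0.02832436,  0.01434966, -0.02027169]), 'finger_gap': 1.0005999805950634} 0.0187
```

View pics/scene0.png

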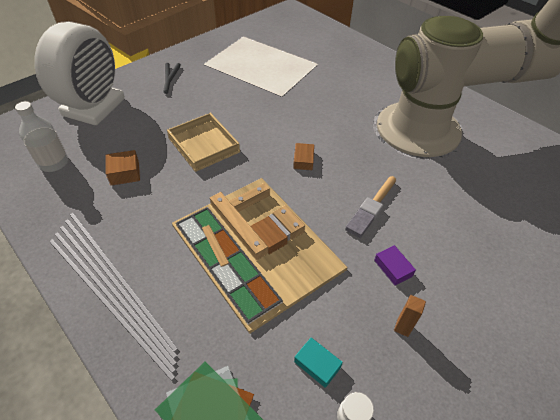

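View pics/side0.png

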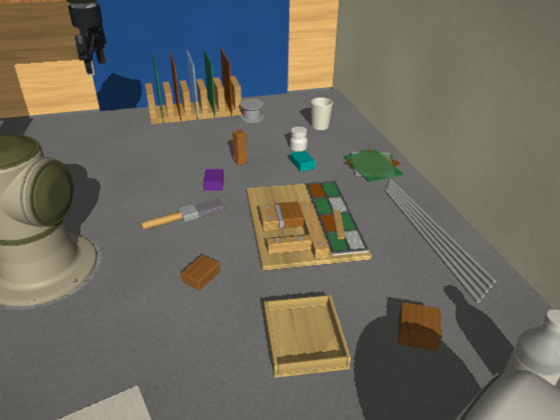

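View pics/wrist0.png

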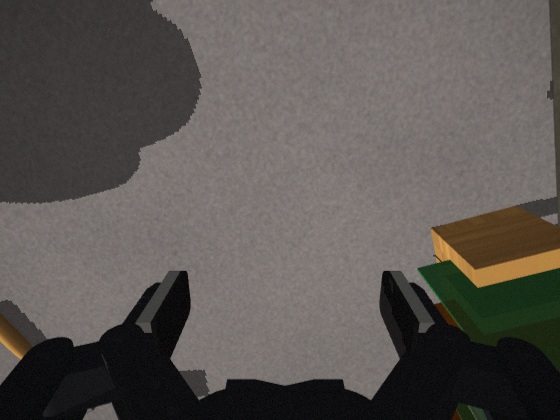

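The scene camera shows the jig near (260,255), the tall block at (410,315), the tray at (204,140) and the spare at (304,155). I'll enlarge these.

```bash
python3 -c "
from h import *
crop('scene0',165,170,355,340,4)
crop('side0',235,170,375,275,5)
crop('scene0',370,280,450,350,7)
crop('scene0',160,105,250,175,7)
"
```

```text
(no output)
```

View pics/scene0_c165_170.png

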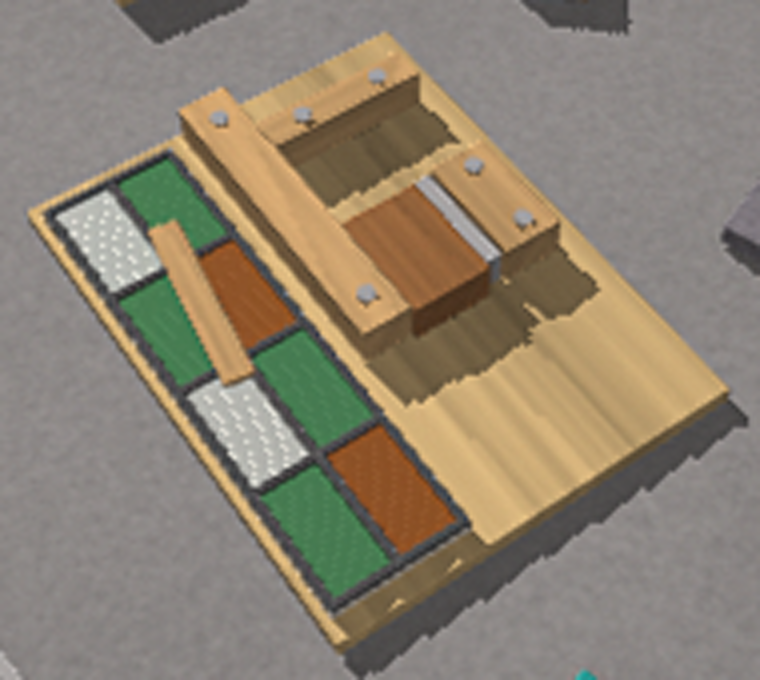

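View pics/side0_c235_170.png

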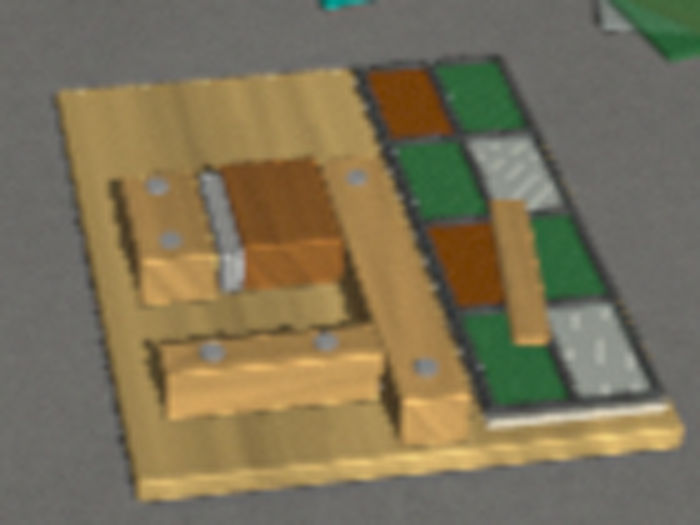

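View pics/scene0_c370_280.png

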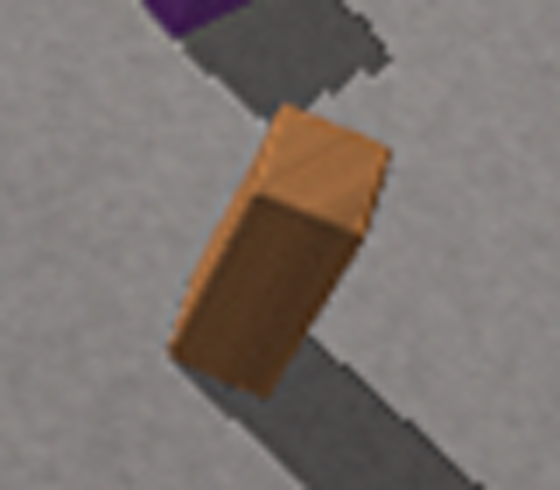

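View pics/scene0_c160_105.png

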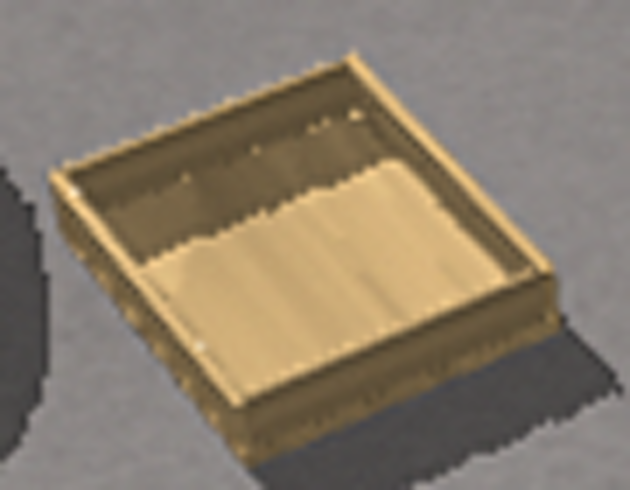

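```bash
cat > fit.py <<'E'
from h import *
from scipy.optimize import least_squares
L=lambda f:dict(np.load('pics/'+f+'.npz'))
def P(pts,off,s): return [((a+.5)/s-.5+off[0],(b+.5)/s-.5+off[1]) for a,b in pts]
def fit(obs,x0):
    # obs: list of (cam, localpt, uv)
    def T(p,l): c,s=np.cos(p[2]),np.sin(p[2]); return [p[0]+c*l[0]-s*l[1],p[1]+s*l[0]+c*l[1],l[2]]
    f=lambda p:np.concatenate([proj(d,T(p,l))-uv for d,l,uv in obs])
    r=least_squares(f,x0,loss='soft_l1'); return r.x,f(r.x).reshape(-1,2)
E
python3 - <<'E'
from fit import *
np.set_printoptions(precision=4,suppress=True)
S=L('scene0');D=L('side0')
o=[(S,l,u) for l,u in zip([(-.09,.155,.012),(.15,.155,.012),(.15,-.155,.012),(-.09,-.155,.012)],P([(728,392),(337,640),(30,212),(388,33)],(165,170),4))]
o2=[(D,l,u) for l,u in zip([(-.09,.155,.012),(.15,-.155,.012),(-.09,-.155,.012)],P([(58,92),(683,430),(138,485)],(235,170),5))]
for oo in(o,o2,o+o2):
    best=min((fit(oo,[.4,0,y]) for y in(-1.5,0,1.5,3)),key=lambda r:abs(r[1]).sum()); print('jig',best[0]);print(best[1].round(1).tolist())
j=best[0]
# spacer top corners
for uv in P([(415,308),(490,262),(345,222)],(165,170),4):
    p=ray(S,*uv,.038);c,s=np.cos(j[2]),np.sin(j[2]);dx=p[:2]-j[:2];print('spacer',p,[c*dx[0]+s*dx[1],-s*dx[0]+c*dx[1]])
t=[(S,l,u) for l,u in zip([(-.065,-.075,.03),(-.065,.075,.03),(.065,.075,.03),(.065,-.075,.03)],P([(352,55),(553,272),(240,405),(52,175)],(160,105),7))]
for y0 in(j[2],):
    r=fit(t,[.5,-.2,y0]);print('tray',r[0],r[1].round(1).tolist())
for uv in P([(352,55),(553,272),(240,405),(52,175)],(160,105),7): print(ray(S,*uv,.03))
a=.014
tt=P([(287,103),(390,150),(362,238),(257,195)],(370,280),7)
for uv in tt: print('blk',ray(S,*uv,.096))
bb=P([(172,352),(265,397)],(370,280),7)
for uv in bb: print('blkbot',ray(S,*uv,0))
E
```

```text
jig [ 0.5556  0.0153 -0.1115]
[[1.0, -0.4], [-0.2, 1.7], [-0.9, -0.7], [0.2, -0.7]]
jig [ 0.5554  0.0145 -0.1085]
[[-0.1, -0.2], [0.6, -0.0], [-0.4, -0.0]]
jig [ 0.5556  0.015  -0.1104]
[[0.9, -0.6], [-0.2, 1.6], [-1.0, -0.7], [0.0, -0.8], [-0.0, -0.3], [0.4, -0.1], [-0.5, -0.2]]
spacer [0.5829 0.0484 0.038 ] [np.float64(0.023480087097069325), np.float64(0.03623094272397546)]
spacer [0.5346 0.0522 0.038 ] [np.float64(-0.02495801754338508), np.float64(0.03465905474501379)]
spacer [ 0.5742 -0.0175  0.038 ] [np.float64(0.022132831816134547), np.float64(-0.030227041110181565)]
tray [ 0.4796 -0.3252 -0.124 ] [[0.4, -0.3], [1.0, -0.4], [-0.4, 0.7], [-0.9, -0.1]]
[ 0.4075 -0.3912  0.03  ]
[ 0.4273 -0.2431  0.03  ]
[ 0.5513 -0.2601  0.03  ]
[ 0.5332 -0.4059  0.03  ]
blk [0.4914 0.3162 0.096 ]
blk [0.483  0.3407 0.096 ]
blk [0.5075 0.3503 0.096 ]
blk [0.5172 0.3266 0.096 ]
blkbot [0.5137 0.3258 0.    ]
blkbot [ 0.5052  0.35   -0.    ]
```

```bash
python3 -c "
from h import *
crop('side0',220,120,260,175,11)
"
```

```text
(no output)
```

View pics/side0_c220_120.png

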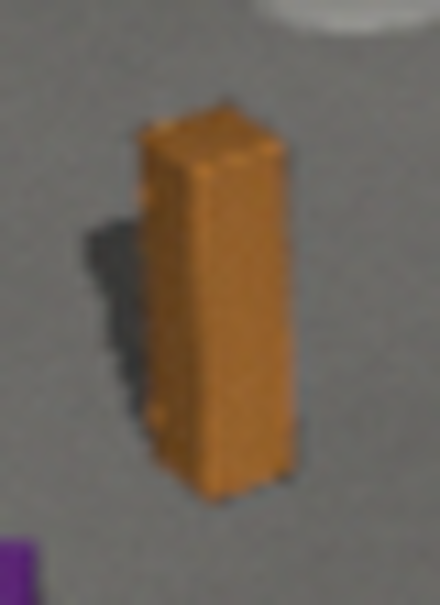

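```bash
cat >> h.py <<'E'
from scipy.spatial.transform import Rotation as Ro
def down(a): # tool x down, tool z (jaw) at world angle a
    x=np.array([0,0,-1.]);z=np.array([np.cos(a),np.sin(a),0]);y=np.cross(z,x)
    return Ro.from_matrix(np.c_[x,y,z]).as_quat()
E
python3 - <<'E'
from fit import *
np.set_printoptions(precision=4,suppress=True)
S=L('scene0');D=L('side0');a=.014;h=.096
loc=[(-a,-a,h),(-a,a,h),(a,a,h),(a,-a,h)]
o=list(zip([S]*4,loc,P([(287,103),(390,150),(362,238),(257,195)],(370,280),7)))
o+=list(zip([S]*2,[(a,-a,0),(a,a,0)],P([(172,352),(265,397)],(370,280),7)))
o2=list(zip([D]*4,loc,P([(197,170),(138,130),(230,100),(288,150)],(220,120),11)))
o2+=list(zip([D]*3,[(-a,-a,0),(a,-a,0),(-a,a,0)],P([(213,502),(292,475),(155,460)],(220,120),11)))
for q in(o,o2,o+o2):
    r=fit(q,[.5,.33,.36]);print(r[0]);print(r[1].round(1).tolist())
b=r[0]; J=np.array([.5556,.015]);jy=-.1104
def jw(x,y):c,s=np.cos(jy),np.sin(jy);return [J[0]+c*x-s*y,J[1]+s*x+c*y]
for k in(np.pi/2,-np.pi/2):
  print('k',k)
  for p,an in [((*b[:2],.16),b[2]+k),((*b[:2],.05),b[2]+k),((*jw(0,-.065),.18),jy+k),((*jw(0,-.065),.065),jy+k),((*jw(0,.045),.065),jy+k)]:
    q=kinematics.ik(list(p),down(an)); print(np.array(p),q)
for k in(0,np.pi):
  print('spacer',k); print(kinematics.ik([*jw(0,.09),.016],down(jy+k)))
  for m in(np.pi/2,-np.pi/2): print(m,kinematics.ik([.48,-.325,.011],down(-.12+k+m)))
E
```

```text
[0.4988 0.3333 0.3695]
[[-0.2, -0.6], [1.1, -0.6], [0.8, 0.2], [-0.5, -0.7], [-1.3, 0.9], [0.1, 1.0]]
[0.4992 0.3343 0.3534]
[[-0.2, -0.0], [-0.2, -0.2], [0.1, 0.0], [0.2, -0.8], [-0.3, 0.5], [0.8, 0.1], [-0.2, 0.2]]
[0.4989 0.3334 0.3643]
[[-0.2, -0.5], [1.1, -0.5], [0.8, 0.3], [-0.6, -0.6], [-1.3, 0.9], [0.1, 1.1], [-0.2, 0.1], [-0.2, -0.0], [-0.0, 0.1], [0.2, -0.7], [-0.3, 0.6], [0.8, 0.2], [-0.3, 0.4]]
k 1.5707963267948966
[0.4989 0.3334 0.16  ] [ 0.3941  0.5091  1.3173 -0.      1.3152 -1.541 ]
[0.4989 0.3334 0.05  ] [ 0.3941  0.6233  1.4372 -0.      1.0811 -1.541 ]
[ 0.5484 -0.0496  0.18  ] [-0.303   0.385   1.4508 -0.      1.3058 -1.7634]
[ 0.5484 -0.0496  0.065 ] [-0.303   0.5093  1.5872 -0.      1.0451 -1.7634]
[0.5606 0.0597 0.065 ] [-0.1016  0.5342  1.5455 -0.      1.0619 -1.562 ]
k -1.5707963267948966
[0.4989 0.3334 0.16  ] [ 0.3941  0.5091  1.3173 -0.      1.3152  1.6006]
[0.4989 0.3334 0.05  ] [ 0.3941  0.6233  1.4372 -0.      1.0811  1.6006]
[ 0.5484 -0.0496  0.18  ] [-0.303   0.385   1.4508 -0.      1.3058  1.3782]
[ 0.5484 -0.0496  0.065 ] [-0.303   0.5093  1.5872 -0.      1.0451  1.3782]
[0.5606 0.0597 0.065 ] [-0.1016  0.5342  1.5455 -0.      1.0619  1.5795]
spacer 0
[-0.021   0.6231  1.5437 -0.      0.9748  0.0894]
1.5707963267948966 [-0.7972  0.6387  1.5313 -0.      0.9716 -2.248 ]
-1.5707963267948966 [-0.7972  0.6387  1.5313 -0.      0.9716  0.8936]
spacer 3.141592653589793
None
1.5707963267948966 [-0.7972  0.6387  1.5313 -0.      0.9716  0.8936]
-1.5707963267948966 [-0.7972  0.6387  1.5313 -0.      0.9716 -2.248 ]
```

```bash
python3 - <<'E'
from h import *
b=[.4989,.3336];q=down(.362+np.pi/2)
env.reach([*b,.18],q)
env.movel([*b,.051],velocity=.15,guard=15)
env.close_gripper(50)
s=monitor.sense();print(s['clock'],s['finger_gap'],s['position'],s['contact_force'])
env.movel([*b,.20],velocity=.15)
snap('scene','s1');snap('side','d1');crop('s1',340,180,500,340,4);crop('d1',180,50,300,190,4)
s=monitor.sense();print(s['clock'],s['finger_gap'],s['position'],s['contact_force'])
E
```

```text
3.1667 0.3153982840755146 [0.49924789 0.33365069 0.05142997] [-0.69406788  0.29135293  3.2461659 ]
4.4083 0.3147910291441146 [0.49856685 0.33344742 0.19901187] [-0.59050319  0.40675867 -0.90992155]
```

View pics/s1.png

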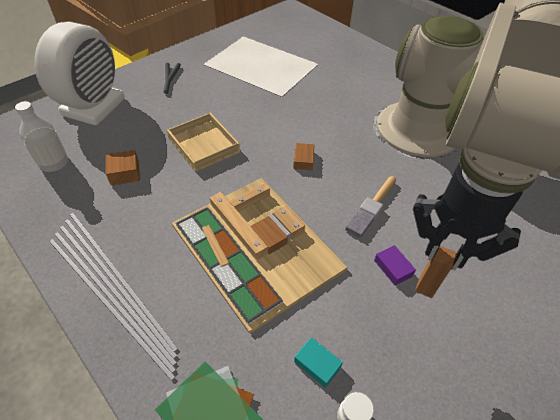

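View pics/d1_c180_50.png

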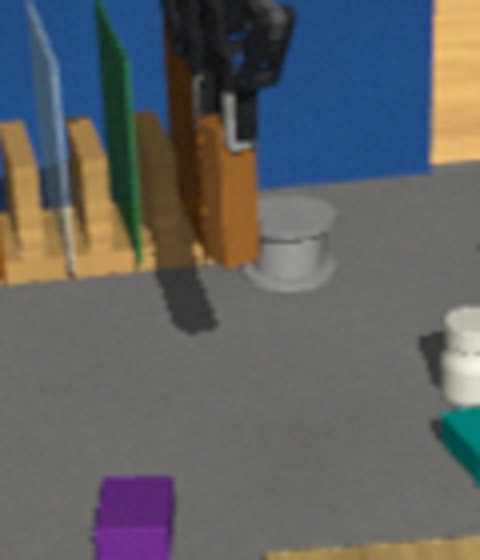

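The block is held upright. I'll move it over the gap and check before lowering.

```bash
cat >> h.py <<'E'
J=np.array([.5556,.015]);jy=-.1104
def jw(x,y):c,s=np.cos(jy),np.sin(jy);return [J[0]+c*x-s*y,J[1]+s*x+c*y]
def wj(p):c,s=np.cos(jy),np.sin(jy);d=np.array(p[:2])-J;return np.array([c*d[0]+s*d[1],-s*d[0]+c*d[1]])
E
python3 - <<'E'
from h import *
q=down(jy+np.pi/2)
env.reach([*jw(0.001,-.066),.20],q)
env.movel([*jw(0.001,-.066),.105],velocity=.15,guard=15)
env.hold(.2)
snap('scene','s2');snap('side','d2');crop('s2',190,130,340,290,5);crop('d2',225,130,375,270,5)
s=monitor.sense();print(s['clock'],s['finger_gap'],s['position'],wj(s['position']),s['contact_force'])
E
```

```text
6.9333 0.3139502660623051 [ 0.54953438 -0.05077161  0.10551625] [ 0.00121775 -0.06603948] [-0.41941111 -0.51840094  0.02985271]
```

View pics/s2.png

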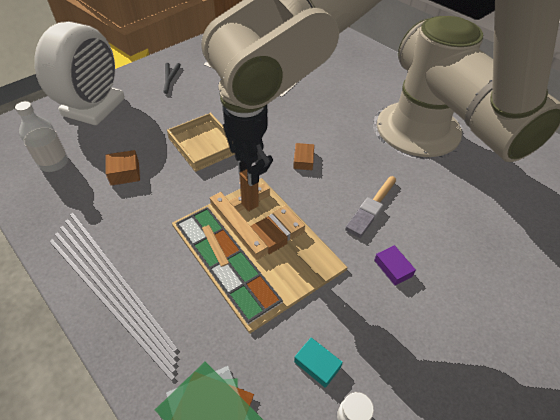

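View pics/d2_c225_130.png

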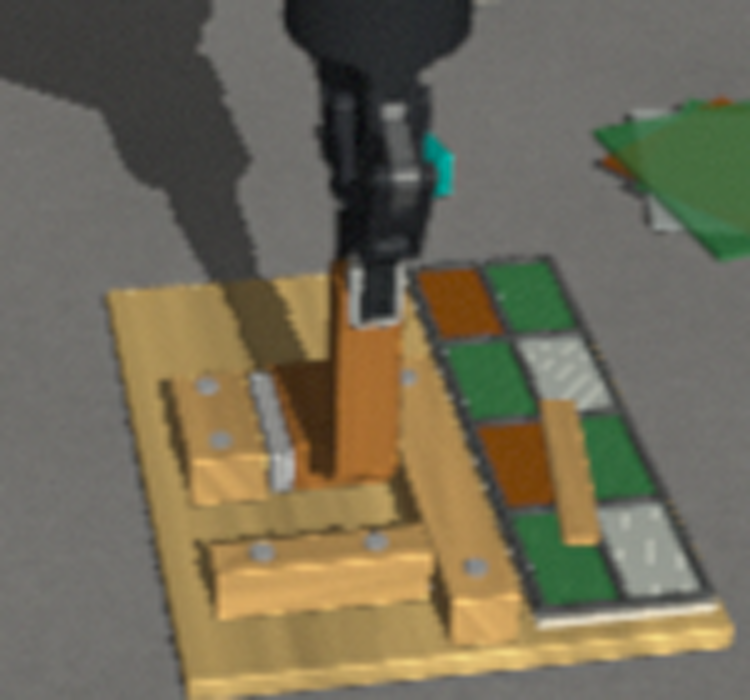

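```bash
python3 - <<'E'
from fit import *
D=L('d2');S=L('s2')
for uv in P([(335,476),(397,470)],(225,130),5):
    # near face y=jig -.08
    for z in(.050,.054,.058): print(z,wj(ray(D,*uv,z)))
E
```

```text
0.05 [-0.01183051 -0.07050864]
0.054 [-0.01288556 -0.07575274]
0.058 [-0.01394062 -0.08099683]
0.05 [ 0.01623963 -0.07011082]
0.054 [ 0.01501334 -0.07535734]
0.058 [ 0.01378704 -0.08060387]
```

View pics/s2_c190_130.png

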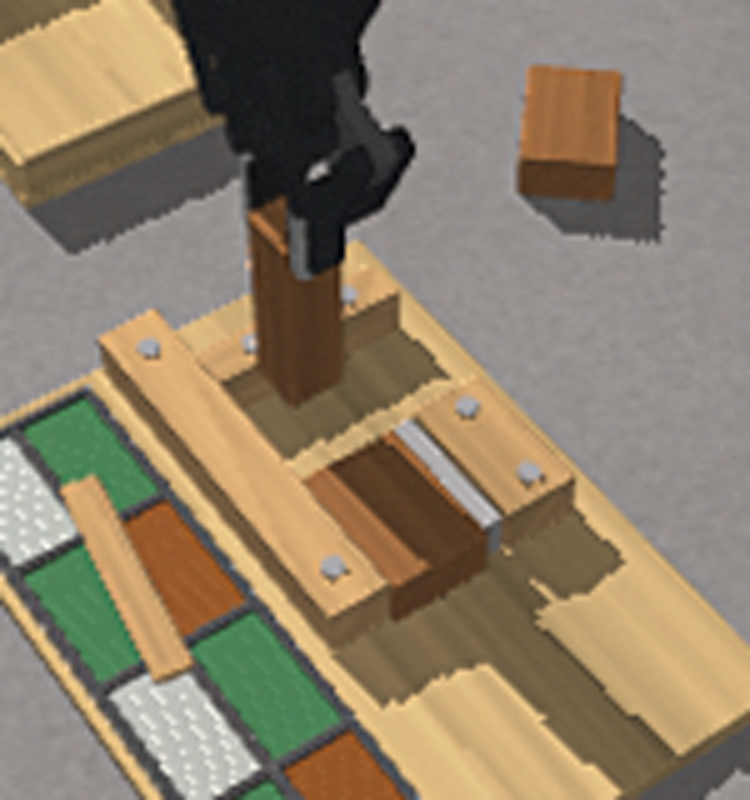

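```bash
python3 - <<'E'
from h import *
print(env.movel([*jw(0.001,-.066),.067],velocity=.06,guard=8))
def st(): 
    s=monitor.sense();print(round(s['clock'],2),round(s['finger_gap'],3),wj(s['position']),s['position'][2],s['contact_force'])
st()
print(env.movel([*jw(0.0005,-.03),.067],velocity=.03,guard=35))
st()
snap('scene','s3');snap('side','d3');crop('d3',225,130,375,270,5)
E
```

```text
False
7.72 0.311 [ 0.00121251 -0.06604506] 0.06721415644971077 [-0.00114201  0.20376157 -0.5401411 ]
False
9.07 0.311 [ 0.00057334 -0.03010907] 0.06704849445607691 [-0.06771873 -4.92266698  0.14729348]
```

View pics/d3_c225_130.png

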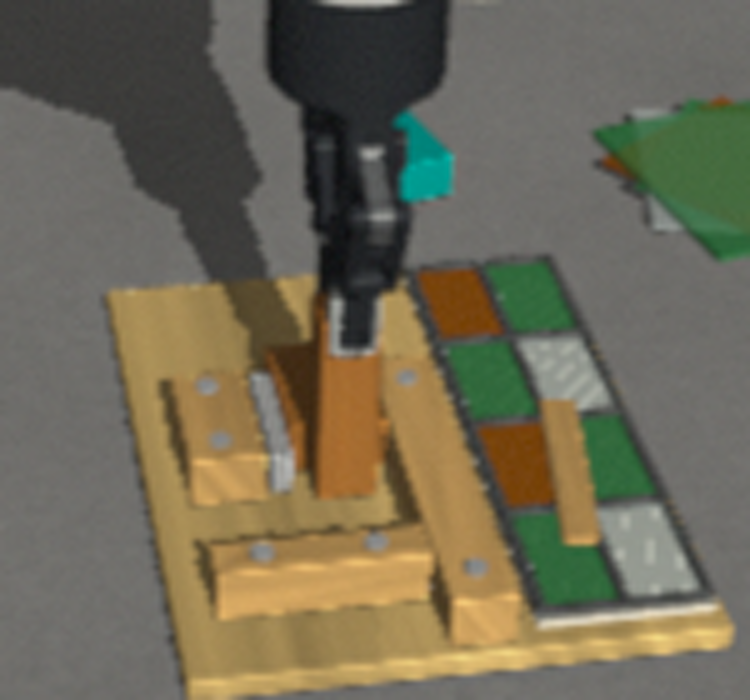

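View pics/s3.png

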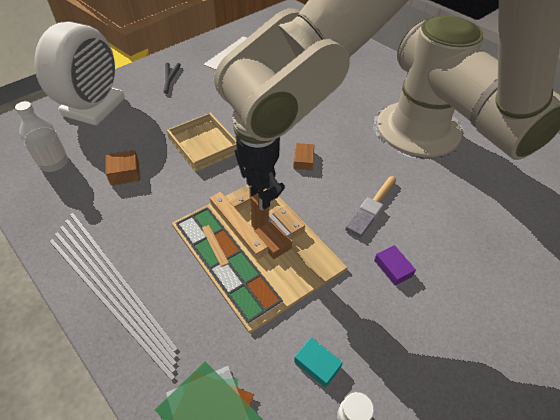

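The block is pushing at about 5 N and the spacer is sliding. I'll carry on.

```bash
python3 - <<'E'
from h import *
def st(): 
    s=monitor.sense();print(round(s['clock'],2),round(s['finger_gap'],3),wj(s['position']),s['position'][2],s['contact_force'])
for y in(0.01,.045):
    print(env.movel([*jw(0.0,y),.067],velocity=.04,guard=35)); st()
env.movel([*jw(0.0,.035),.067],velocity=.05)
env.movel([*jw(0.0,.035),.20],velocity=.15)
snap('scene','s4');snap('side','d4');crop('s4',190,170,360,340,4);crop('d4',225,130,375,270,5); st()
E
```

```text
False
10.32 0.311 [-0.00015768  0.01017321] 0.06692619116562609 [ 0.27255678 -1.84920465 -0.02133656]
False
11.34 0.314 [1.93506024e-05 4.48974870e-02] 0.0669932825067514 [-0.24285677 -0.61228364 -0.43893706]
12.82 0.309 [-0.00039577  0.03502778] 0.19903218376302909 [ 0.28466641 -0.8438937  -1.54121129]
```

View pics/d4_c225_130.png

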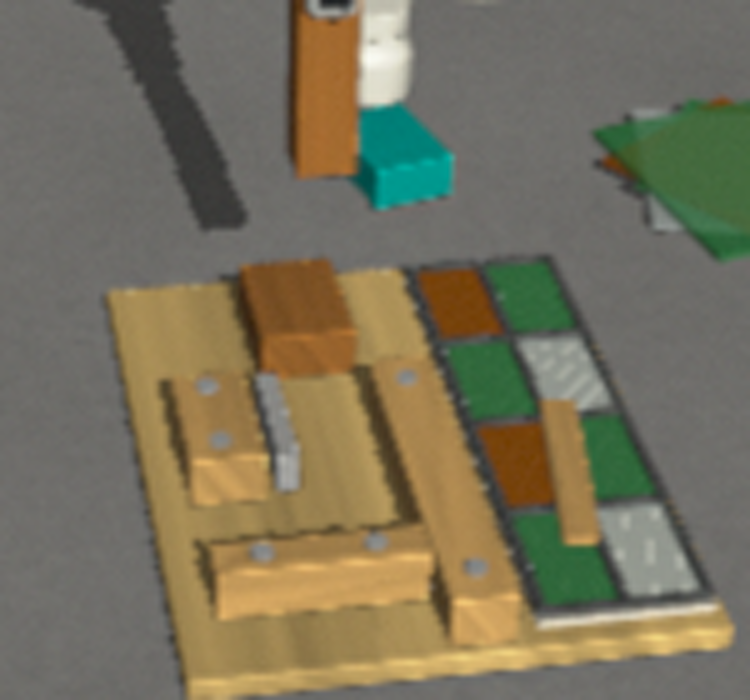

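View pics/s4_c190_170.png

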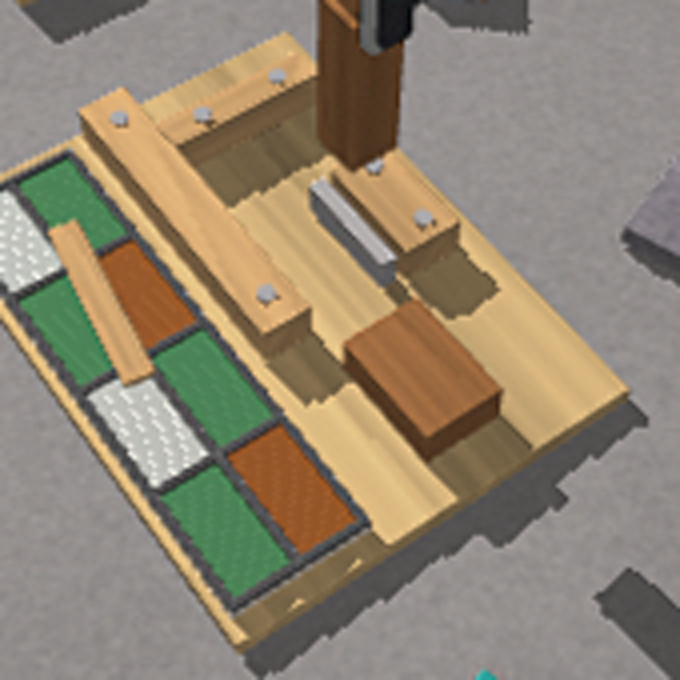

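```bash
python3 - <<'E'
from fit import *
np.set_printoptions(precision=4,suppress=True)
S=L('s4');D=L('d4');a,b,h=.024,.035,.038
loc=[(-a,-b,h),(a,-b,h),(a,b,h),(-a,b,h)]
o=list(zip([S]*4,loc,P([(410,300),(345,352),(428,435),(500,392)],(190,170),4)))
o2=list(zip([D]*4,loc,P([(260,340),(355,328),(332,260),(240,265)],(225,130),5)))
for q in(o,o2,o+o2):
    r=fit(q,[.56,.1,-.11]);print(r[0],wj(r[0]));print(r[1].round(1).tolist())
env.reach([.499,.3336,.18],down(.362+np.pi/2))
env.movel([.499,.3336,.08],velocity=.15)
print(env.movel([.499,.3336,.0505],velocity=.04,guard=6))
s=monitor.sense();print(s['position'],s['contact_force'])
env.release()
env.movel([.499,.3336,.20],velocity=.15)
snap('scene','s5');snap('side','d5');print(monitor.sense()['clock'])
E
```

```text
[ 0.5686  0.1103 -0.051 ] [0.0024 0.0961]
[[0.1, -0.1], [-2.0, -0.9], [0.1, 2.3], [0.7, -0.2]]
[ 0.5649  0.109  -0.1171] [-0.0011  0.0944]
[[-0.1, -0.1], [0.3, 0.8], [-0.0, -0.5], [-0.2, -0.2]]
[ 0.5664  0.1098 -0.0867] [0.0003 0.0954]
[[1.5, -0.9], [-1.1, -2.2], [0.0, 1.5], [1.2, -0.4], [0.9, -0.2], [1.1, 0.4], [-0.0, -0.9], [-0.1, -0.2]]
True
[0.4989 0.3335 0.0514] [ 0.0435 -0.8137  5.3105]
17.2917
```

View pics/s5.png

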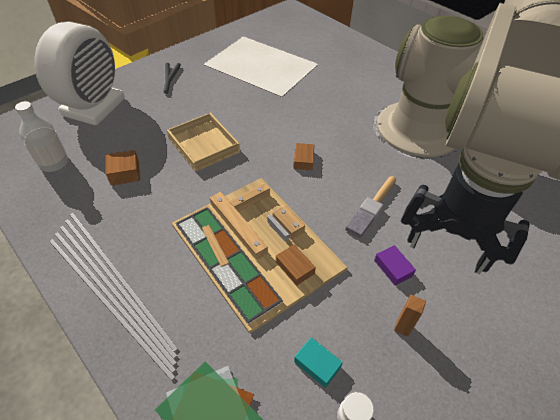

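View pics/d5.png

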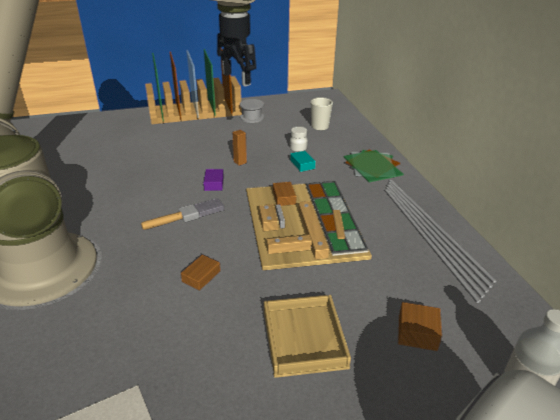

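The block stands on the bench at (410,315). I'll reread the spacer from a larger crop of the scene view.

```bash
python3 -c "
from h import *
crop('s5',265,235,325,295,10)
"
```

```text
(no output)
```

View pics/s5_c265_235.png

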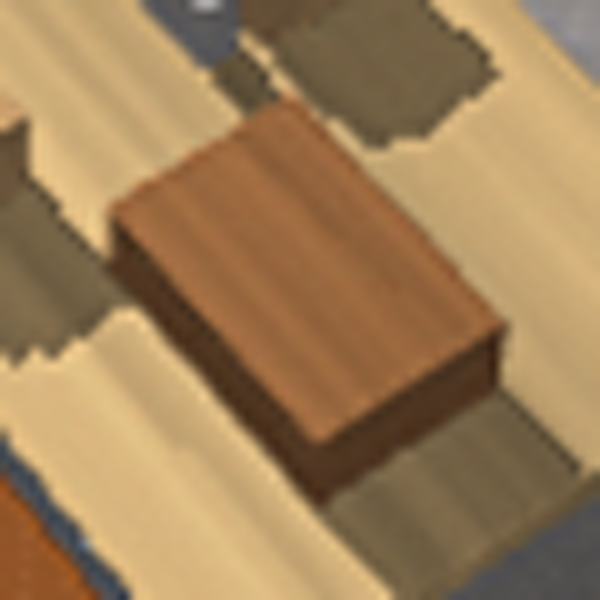

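```bash
python3 - <<'E'
from fit import *
np.set_printoptions(precision=4,suppress=True)
S=L('s5');D=L('d4');a,b,h=.024,.035,.038
loc=[(-a,-b,h),(a,-b,h),(a,b,h),(-a,b,h)]
o=list(zip([S]*4,loc,P([(290,95),(110,207),(318,445),(505,325)],(265,235),10)))
o2=list(zip([D]*4,loc,P([(260,340),(355,328),(332,260),(240,265)],(225,130),5)))
for q in(o,o+o2):
    r=fit(q,[.56,.1,-.11]);print(r[0],wj(r[0]));print(r[1].round(1).tolist())
E
```

```text
[ 0.5662  0.1093 -0.0937] [0.0001 0.0948]
[[0.1, -0.5], [-0.8, -0.2], [0.0, 0.6], [0.6, 0.1]]
[ 0.5656  0.1092 -0.1025] [-0.0004  0.0948]
[[0.5, -0.7], [-0.6, -0.5], [0.0, 0.4], [0.7, 0.1], [0.4, -0.1], [0.7, 0.6], [0.0, -0.7], [-0.1, -0.2]]
```

```bash
python3 - <<'E'
from h import *
def st(): 
    s=monitor.sense();print(round(s['clock'],2),round(s['finger_gap'],3),s['position'],s['contact_force'])
c=[.5656,.1092];q=down(-.103)
env.reach([*c,.18],q)
env.movel([*c,.05],velocity=.15,guard=15)
print(env.movel([*c,.018],velocity=.06,guard=10)); st()
env.close_gripper(40); st()
env.movel([*c,.18],velocity=.12); st()
snap('scene','s6');crop('s6',200,100,400,300,4)
E
```

```text
False
20.44 1.0 [0.56575024 0.10918815 0.01806953] [-0.64139738 -0.82212445 -0.2001489 ]
21.21 0.002 [0.56556738 0.1091937  0.01798434] [ 0.49456538 -0.44844004 -0.2724999 ]
22.71 0.002 [0.56529608 0.10920221 0.1792945 ] [-0.51654482 -0.42381633  0.09067377]
```

View pics/s6_c200_100.png

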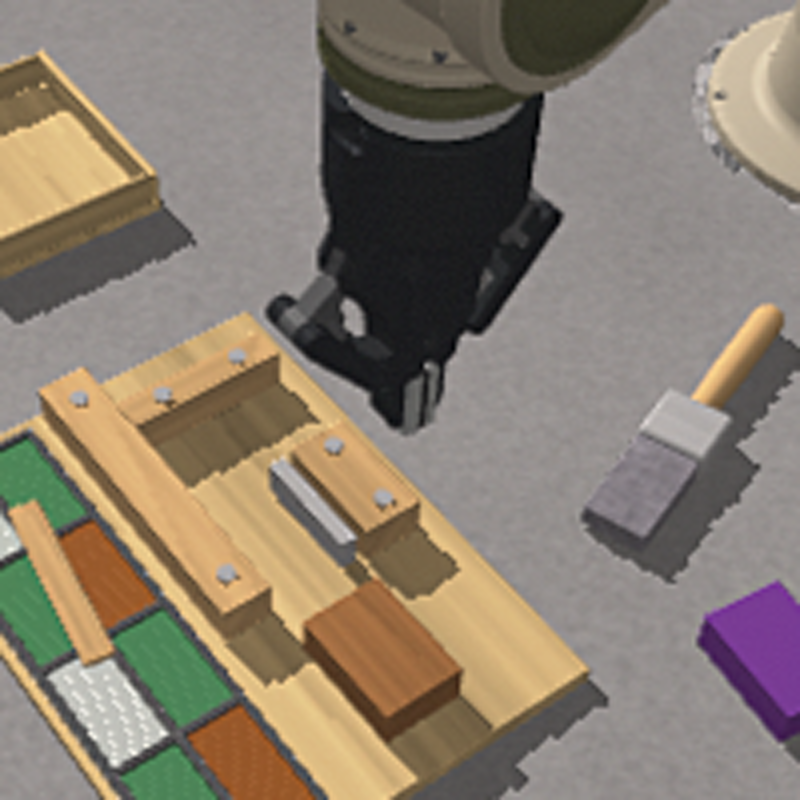

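The jaws shut fully, so they missed the spacer. I'll check where the gripper and spacer really are.

```bash
python3 - <<'E'
from h import *
d=snap('side','d6');crop('d6',225,90,375,240,5)
s=dict(np.load('pics/s6.npz'));p=monitor.sense()['position']
print((proj(s,p)-[200,100])*4,(proj(d,p)-[225,90])*5)
snap('wrist','w6'); print(monitor.sense()['ee_rot'],down(-.103))
E
```

```text
[396.93984219 462.40360122] [300.32585442 239.46304251]
[ 0.03637791  0.7064618  -0.03641902  0.70587678] [ 0.0363999   0.70616928 -0.0363999   0.70616928]
```

View pics/d6_c225_90.png

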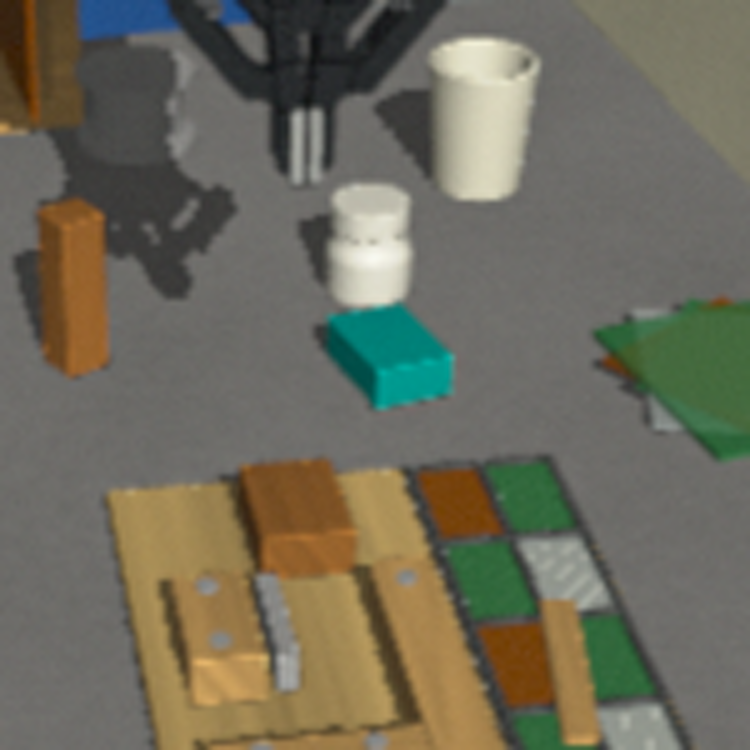

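View pics/w6.png

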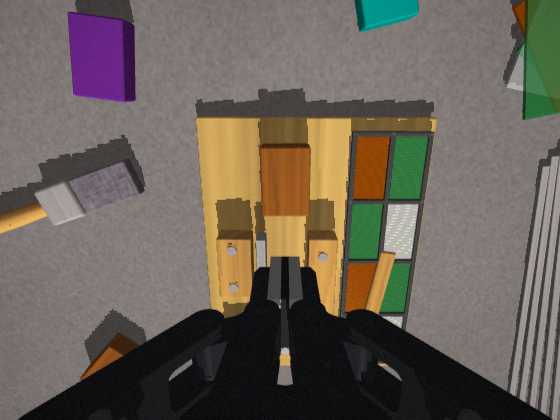

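```bash
python3 - <<'E'
from fit import *
S=L('s6');D=L('d6')
Pm=lambda d:d['mtx']@d['view'][:3]
def tri(a,b):
    X=cv2.triangulatePoints(Pm(S),Pm(D),np.array(a,float).reshape(2,1),np.array(b,float).reshape(2,1));X=(X[:3]/X[3]).ravel();return X,proj(S,X)-a,proj(D,X)-b
print(tri(P([(410,432)],(200,100),4)[0],P([(306,187)],(225,90),5)[0]))
print(monitor.sense()['position'])
# known point check: block top near corner
E
python3 -c "
from h import *
crop('s6',280,150,340,220,10)
crop('d6',260,90,310,140,12)"
```

```text
(array([0.56698622, 0.11386516, 0.20519234]), array([-0.78155005,  0.33657207]), array([-0.42686217, -0.16456804]))
[0.5654457  0.10919619 0.17953783]
```

View pics/s6_c280_150.png

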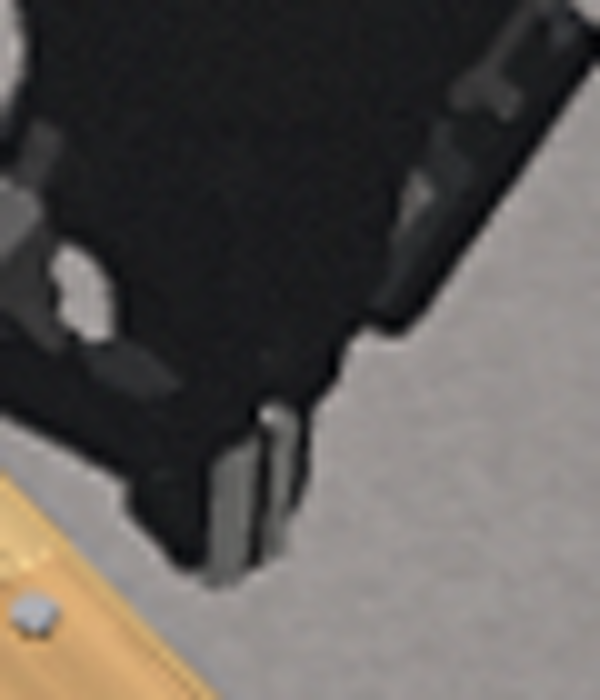

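Triangulation puts the shut fingertips at z≈0.205 while the reported TCP is 0.180. The real tips are therefore about 2.5 cm above the reported TCP, so the jaws closed just over the spacer, which is untouched. I'll go about 22 mm lower, guarded, and look before closing.

```bash
python3 - <<'E'
from h import *
def st(): 
    s=monitor.sense();print(round(s['clock'],2),round(s['finger_gap'],3),s['position'],s['contact_force'])
c=[.5656,.1092];q=down(-.103)
env.release()
env.movel([*c,.02],velocity=.15,guard=15)
print(env.movel([*c,-.005],velocity=.05,guard=6)); st()
snap('scene','s7');crop('s7',230,180,350,300,6)
snap('side','d7');crop('d7',225,120,345,240,6)
E
```

```text
False
25.51 0.994 [ 0.5656702   0.10921005 -0.00501154] [-0.07267956  0.22385063  0.05477468]
```

View pics/s7_c230_180.png

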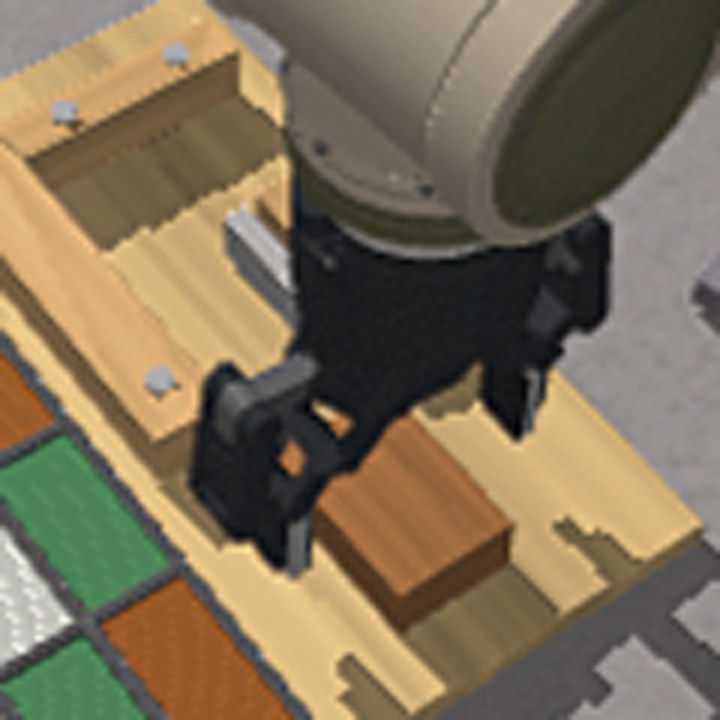

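View pics/d7_c225_120.png

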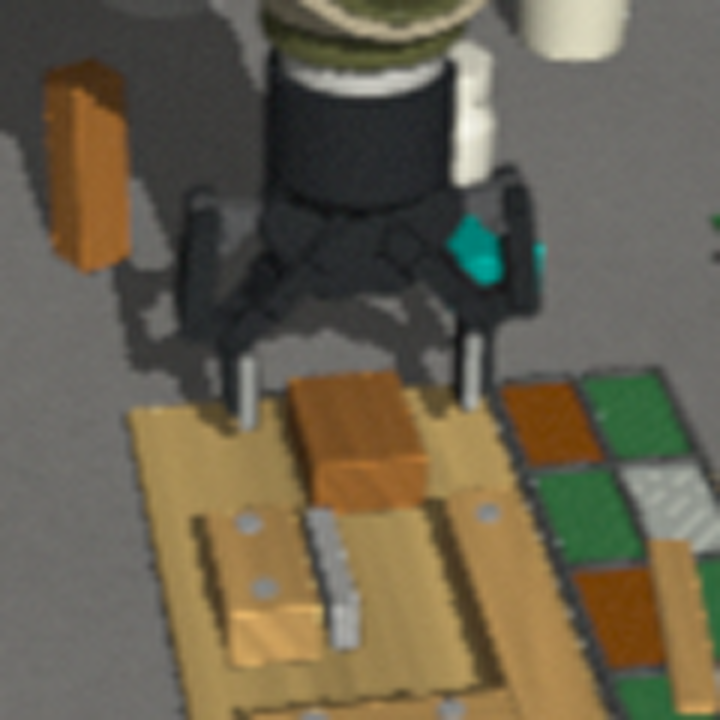

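```bash
python3 - <<'E'
from fit import *
S=L('s7');D=L('d7')
Pm=lambda d:d['mtx']@d['view'][:3]
def tri(a,b):
    X=cv2.triangulatePoints(Pm(S),Pm(D),np.array(a,float).reshape(2,1),np.array(b,float).reshape(2,1));X=(X[:3]/X[3]).ravel();return X.round(4),wj(X).round(4),proj(S,X)-a
for a,b in(((522,437),(247,432)),((296,577),(470,408))):
    print(tri(P([a],(230,180),6)[0],P([b],(225,120),6)[0]))
E
```

```text
(array([0.5189, 0.1198, 0.0321]), array([-0.048 ,  0.1001]), array([-1.22540762,  0.51470236]))
(array([0.6135, 0.1108, 0.0342]), array([0.047 , 0.1016]), array([-1.24550704,  0.41798674]))
```

```bash
python3 - <<'E'
from h import *
def st(): 
    s=monitor.sense();print(round(s['clock'],2),round(s['finger_gap'],3),s['position'],s['contact_force'])
c=[.5656,.1092]
print(env.movel([*c,-.009],velocity=.05,guard=6))
env.close_gripper(40); st()
env.movel([*c,.02],velocity=.08)
env.movel([*c,.15],velocity=.15); st()
snap('scene','s8');crop('s8',230,120,380,270,5)
snap('side','d8');crop('d8',225,80,345,200,6)
E
```

```text
False
26.3 0.547 [ 0.56584051  0.10919992 -0.00872307] [-0.48874839  0.00441386  1.89297201]
27.83 0.546 [0.56507671 0.10920151 0.1489345 ] [ 0.18647831  0.10817634 -1.71200115]
```

View pics/s8_c230_120.png

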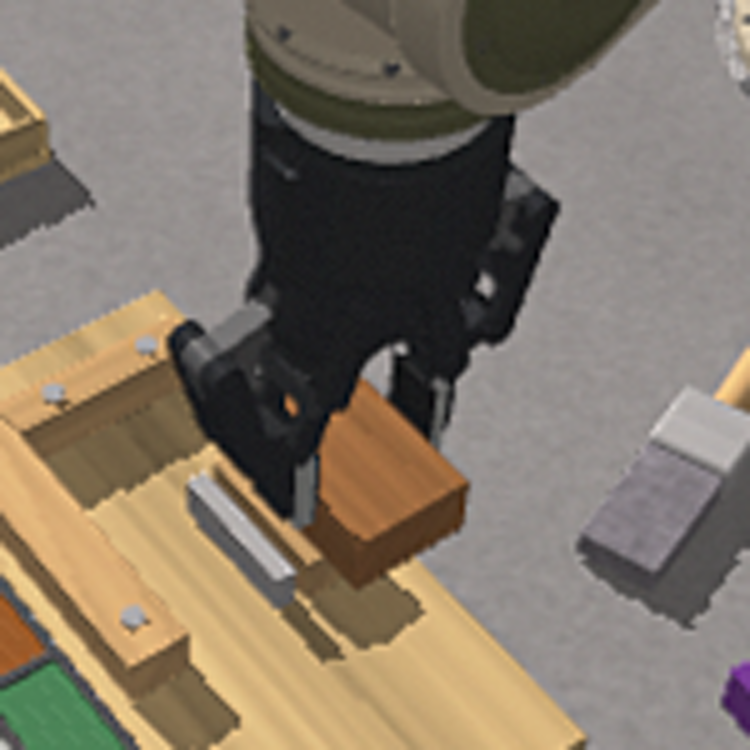

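View pics/d8_c225_80.png

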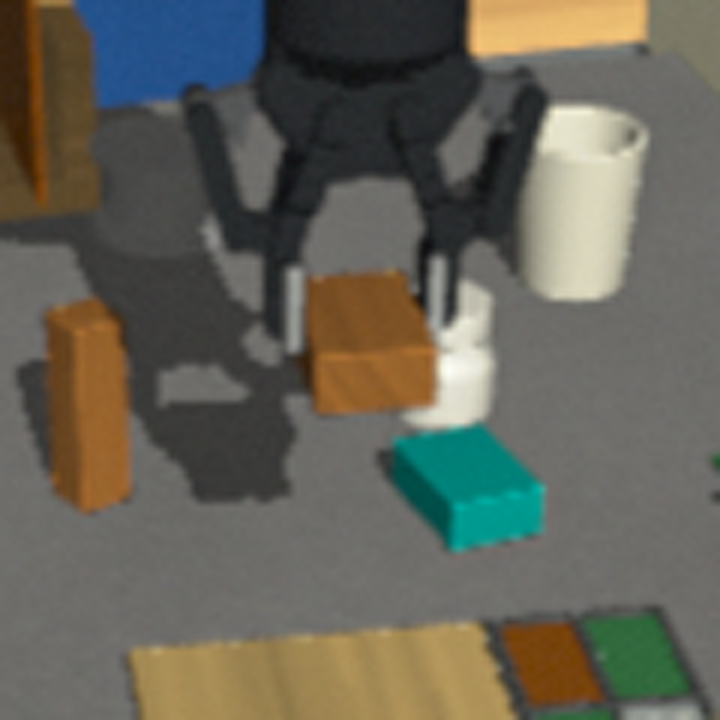

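```bash
python3 - <<'E'
from h import *
def st(): 
    s=monitor.sense();print(round(s['clock'],2),round(s['finger_gap'],3),s['position'],s['contact_force'])
t=[.4796,-.3252];q=down(-.122-np.pi/2)
env.reach([*t,.14],q); st()
env.movel([*t,.03],velocity=.15,guard=15); st()
snap('scene','s9');crop('s9',150,60,270,180,6)
snap('side','d9');crop('d9',235,250,375,390,5)
E
```

```text
29.56 0.55 [ 0.48013426 -0.3243258   0.14003069] [-0.00184573 -0.25887997 -0.28756463]
30.44 0.554 [ 0.48013151 -0.32548511  0.03093188] [ 0.1520764   0.28137013 -0.56287773]
```

View pics/s9_c150_60.png

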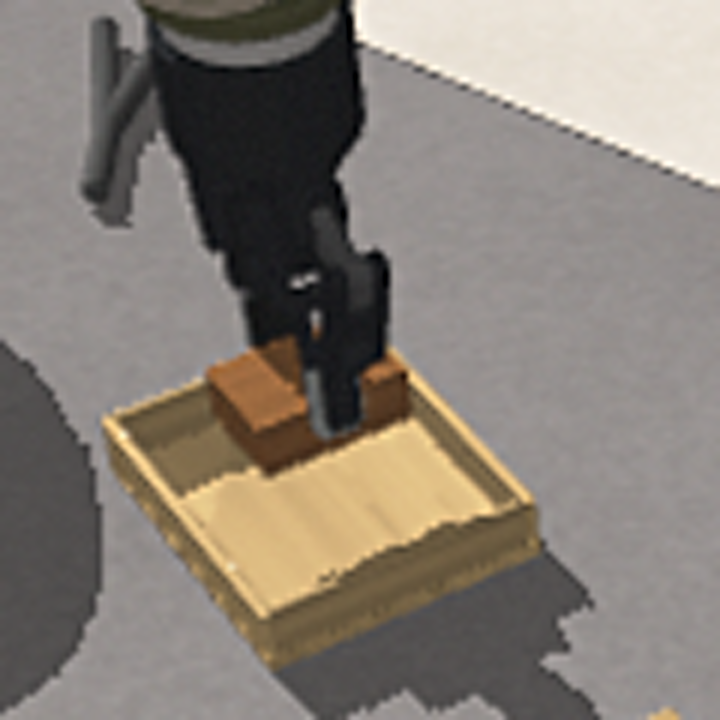

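View pics/d9_c235_250.png

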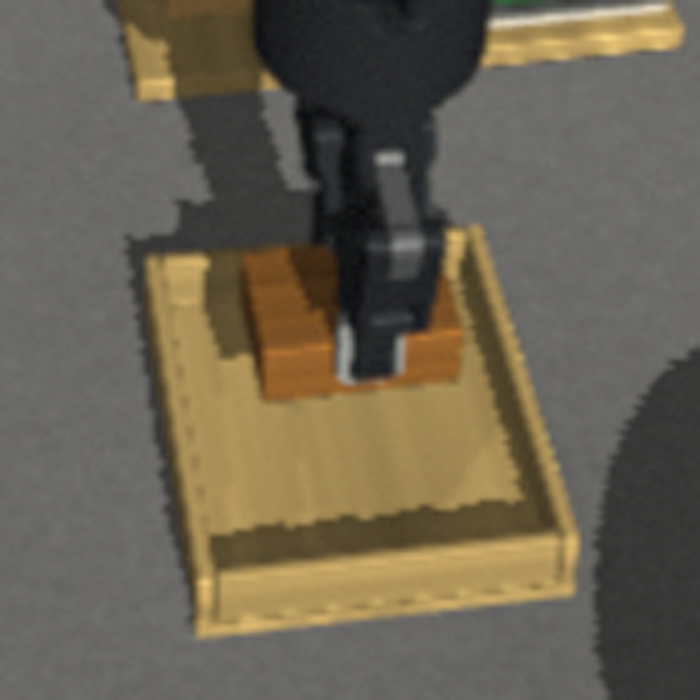

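The spacer is level and well inside the tray outline, about 45 mm above the floor. I'll lower it with a guard.

```bash
python3 - <<'E'
from h import *
def st(): 
    s=monitor.sense();print(round(s['clock'],2),round(s['finger_gap'],3),s['position'],s['contact_force'])
t=[.4796,-.3252]
env.movel([*t,-.008],velocity=.08,guard=15); st()
print(env.movel([*t,-.0165],velocity=.02,guard=4)); st()
env.release(); st()
env.movel([*t,.15],velocity=.12)
env.reach([.40,.0,.25],down(-np.pi/2)); st()
snap('scene','s10');snap('side','d10');crop('d10',235,270,375,390,5)
E
```

```text
31.17 0.551 [ 0.4796925  -0.32529525 -0.00798231] [ 0.14827098  0.05200129 -1.71528677]
True
31.56 0.551 [ 0.47973404 -0.32533524 -0.01471839] [-0.24125551  0.27241097  5.74455924]
32.02 1.002 [ 0.47937886 -0.32498577 -0.01543931] [ 0.6429174   0.10885493 -0.11578162]
34.87 1.0 [ 0.40033283 -0.00065428  0.24967147] [ 0.33323347 -0.46679119 -0.22009029]
```

View pics/s10.png

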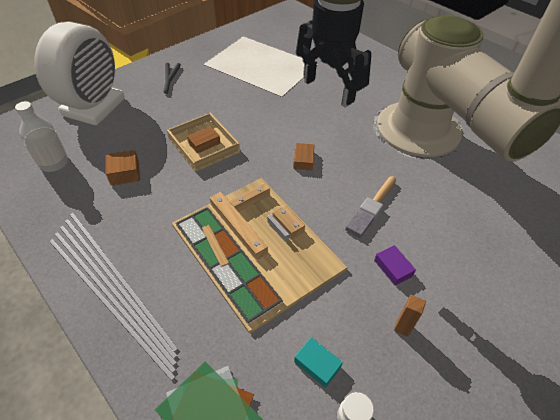

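View pics/d10_c235_270.png

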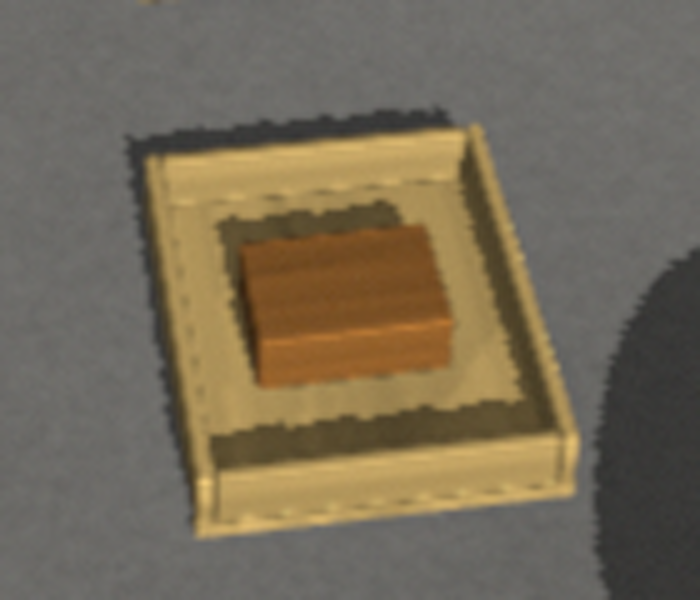

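The spacer lies flat near the middle of the tray (scene (204,138)). The block stands on the bench at (410,315), and the arm is clear.

```bash
python3 -c "
from h import *
job.hand_in()"
```

```text
the job is handed in; nothing more can be done
```

The job is done and handed in at about 35 s of the 72 s allowed; no verdict was reported.

I pushed the spacer out of the slot with the tapping block. I measured its centre about 95 mm past the slot's middle. The block pressed it with about 5 N. I then stood the block back on the bench where it had been and laid the spacer in the tray.

**Last checks:** the final pictures show the spacer flat near the tray's centre and the block standing well off the jig. The gripper is clear and the wrist force is near zero. I judged the final spacer and block positions by eye and did not measure them again.

**What disagreed:** the first try at gripping the spacer, after it was out of the slot, closed on nothing. The real fingertips sit about 25 mm behind the reported TCP, as triangulated from two cameras. I went lower by that much and the second grasp held.

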